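# Lock a printing block in its chase with the right piece of furniture

### The arm

A 6-joint arm with a two-finger parallel gripper is mounted at the origin on a cart in front of the work surface, level with it; the furniture and walls round the work are solid. World frame = base frame: x ahead of the robot, y to its left, z up, the work surface at z = 0. Lengths are in m, angles in rad, forces in N, time in s.
With the tool pointing down it reaches from about 0.35 to 0.975 m from the base axis. Payload 4.9 kg.
Tool frame: the origin (TCP) lies on the front face of the gripper's body, between the roots of the fingers; the fingertips stand 73 mm ahead of it and the grasp point (between the pads) lies 54 mm ahead of it; z points along the fingers, y is the line along which they close (so a half turn about z gives the same grasp; the last joint's range is limited). The gripper opens to 85 mm and grips with 20 to 120 N. Pads are 22 mm wide; open, the fingers measure 114 mm over their backs; the gripper's body (76 mm by 85 mm) begins 54 mm behind the grasp point. The pads swing forward as they close: fully open they stand 13 mm farther back than shut.
Start: joints at [-1.346, 0.053, 1.613, -0, 1.476, -0.119], TCP at [0.211, -0.588, 0.304] pointing down, gripper open.
Joint ranges: [-3.01, 3.01], [-1.01, 2.22], [0.06, 2.58], [-1.02, 4.17], [0.09, 2.62], [-3.14, 3.14]. Speed limits (rad/s): [2.57, 2.57, 3.14, 3.14, 3.14, 3.14].

### API

Orientations are given as a rotation vector (axis times angle).
In Python, from station import status, imaging, order gives the robot as it stands.
- The arm moves only by the tool arm_command, never from a script. Its argument "increments" is a list of rows, each an object with "slide": the shift along the tool's x, y, z in m, a list of three; "spin": the turn about the tool's z in degrees; "gripper": the opening, from -1 (shut) to 1 (fully open). In form: [{"slide": [x, y, z], "spin": spin, "gripper": gripper}, ...]. A call has 1 to 8 rows; each row is the pose to reach, as a shift and turn from the pose commanded when the call began, along the tool's axes at that moment; what a row does not reach only later rows make up. A row lasts 1/12 s, in which the tool goes at most 41.7 mm and 7.16 degrees, less where a joint would pass 70% of its speed; a pose out of reach is approached as far as the arm can. A call with a gripper value outside its range is refused whole. The fingers move at their own pace and stop on an object; "newtons" is the grip in N (left out, the last holds). Time passes only in rows, so rows that repeat a pose let the fingers close. It gives the time, the measured TCP pose, the force, the opening and the grip force at its end, in the units of the state.
- status.get_obs(): the state, without advancing time (a new reading comes with each control period).
- imaging.get_image(name): name is "side" or "top" or "wrist"; returns a dict with "frame" (384x512x3 uint8, red, green, blue), "vfov" (degrees; the focal length in pixels is half the picture's height over the tangent of half this angle, whatever the lens; pixels are square), "cx", "cy" (the principal point, pixels), "view" (4x4, takes a point from world to camera coordinates); the wrist camera has in their place "mount" (4x4, takes a point from camera to tool coordinates, whose origin is the TCP and whose axes are the flange's). Camera axes: x right, y up, looking along -z (the intrinsics and any distortion apply to the point x, -y, -z); pixel columns grow to the right and rows downward; lengths in m; the calibration is good to about 2 mm. The wrist camera is an equidistant fisheye: a pixel r from the principal point sees the ray r / f radians off the axis. A picture is of the moment at which its call begins: read the wrist's pose just before it. There is no depth.
- order.finish_job(): hands the job in; it is judged then, once.
The state is a dict: "t": time; "q": joint angles; "dq": joint speeds; "effort": joint torques, N m; "tool_pos": TCP position; "tool_rot": TCP orientation; "contact_force": force on the tool from outside, world axes, zero at the start; "wrist_torque": the same for the moment, N m; "opening": finger opening in m; "grip_force": force on a finger pad.
Only numpy, scipy, OpenCV 4.12 (cv2) and the standard library are available. Lean on these libraries where they do the work, as an engineer would, in place of code of your own. Each camera call takes 0.05 s, during which the arm holds its last target. There are 200 camera calls.

### The job

Lock up the printing block that stands in the steel frame: of the look-alike wooden spacing pieces in the rack, take the widest one that will still drop into the gap between the block and the clamping bar, and lay it flat in the middle of the gap with its length along the bar. Then swing the cam lever fully round so that the bar holds the piece tight against the block, and let go. The other pieces are to stand in the rack as before, the block stays in its place against the rail, and the rest of the things on the bench are left alone.

Things in the scene. Friction and masses are not known exactly. Their poses are not given: they have to be found in the camera images.
- chase: steel frame fixed to the bench, 166 (its x) by 144 mm (y), 20 high, open down to the bench; origin at bench level. Inside: x -65..+65, y -60 (rail behind the block) to +45. Aluminium fillers 18 high at y -60..-20, |x| > 31, leave the block free along y only. The piece goes between block and bar; beside that gap, at |x| > 30 mm, fingers have free room down to the bench. The bar pushes to -y
- press_bar: sprung aluminium clamping bar, 52 mm long (x), z 2..18; origin at bench level under the middle of its front face, which looks to the frame's -y. Lever open: face at frame y +25 mm, gap 35 mm with the 50 mm block, 29 mm with the 56 mm block, 4 mm more than one of the pieces. The lever moves it 8.4 mm to -y (too little for the next narrower piece); on contact its springs yield, 2 N per mm
- lever (a joint): angle of the cam lever on the frame's +y rail, rad: 0 open, pointing to the frame's +y (outward); grows counter-clockwise from above to the stop at 1.5, pointing to the frame's -x. Moves the bar 5.6 mm per rad. Starts at 0 to 0.12, stays where it is left, takes about 4 N at the knob
- lever_pivot (a point): point on the lever's vertical axis, frame x 0, y +55.5 mm, 30 mm above the bench
- lever_knob (a point): middle of the lever's upright black round knob, 18 mm diameter, from 31 to 63 mm above the bench (this point at 47), 75 mm from the pivot; the lever's flat arm below it is at 22 to 30 mm
- block_50: loose printing block with an eight-petal ornament, wood with a copper plate on top, 60 (its x) by 50 mm (its y), 23 high, 160 g. Origin at bench level at the middle of one 60 mm edge; the block extends from it to +y. One of the two blocks stands in the frame, axes as the frame's, with this edge at the rail; the other is a bystander beyond the frame
- block_56: loose printing block with a pattern of bars, wood with a copper plate on top, 60 (its x) by 56 mm (its y), 23 high, 160 g. Origin at bench level at the middle of one 60 mm edge; the block extends from it to +y. One of the two blocks stands in the frame, axes as the frame's, with this edge at the rail; the other is a bystander beyond the frame
- rack: dark wooden rack fixed to the bench, 148 (its x) by 46 mm (y), 28 high, origin at bench level below its middle; four slots 36 mm apart along x, each 19.6 mm wide and open at both y ends, floor 8 mm above the bench; the standing pieces rise 40 mm above it and can be gripped by their edges, along the rack's y
- piece_19: plain light wooden spacing piece, the narrowest: 18 mm thick (its own x), 19 mm wide (y), 60 mm long (z), about 30 g; origin at its centre. Starts standing on end in a slot of the rack, z up, foot 8 mm above the bench; only the width tells it from the others
- piece_25: plain light wooden spacing piece, the second narrowest: 18 mm thick (its own x), 25 mm wide (y), 60 mm long (z), about 30 g; origin at its centre. Starts standing on end in a slot of the rack, z up, foot 8 mm above the bench; only the width tells it from the others
- piece_31: plain light wooden spacing piece, the second widest: 18 mm thick (its own x), 31 mm wide (y), 60 mm long (z), about 30 g; origin at its centre. Starts standing on end in a slot of the rack, z up, foot 8 mm above the bench; only the width tells it from the others
- piece_37: plain light wooden spacing piece, the widest: 18 mm thick (its own x), 37 mm wide (y), 60 mm long (z), about 30 g; origin at its centre. Starts standing on end in a slot of the rack, z up, foot 8 mm above the bench; only the width tells it from the others
- linen_tester: small folding magnifier standing on the bench, 30 x 32 x 38 mm, bystander
- bulldog_clip: black clip standing on the bench, 32 x 40 x 51 mm, bystander
- grey_tape: roll of grey tape lying flat, 97 mm diameter, 48 mm high, bystander
Not all that is in view belongs to the job. Leave any red look-alike of the piece_31 alone.

How it is judged:
By the outcome, as a careful person would: the job done as asked, in the order asked, and still so for the second after the job is handed in, with the robot touching nothing.
It also fails if it takes over 72 s, if anything falls off the work surface, if the arm or the gripper's body presses on something with over 40 N, if the wrist force passes 120 N, or if a joint passes its speed limit or range.

## Working session

There is one attempt and no reset: what is moved stays moved. The work goes in short steps, Python scripts to look and compute and a tool call to move; the robot and the scene stay as the last step left them, time stands still between calls to the robot, and variables do not carry over. Pictures are saved under pics/ and viewed, at most 10 in all, crops included, and the job is handed in when it is done.

Besides the shell and the picture viewer there is one more tool, called after "Request:" as name(argument=value, ...), one argument or row to a line, values as JSON. arm_command: Moves the arm, as the interface text tells. Its arguments: {"type":"object","properties":{"increments":{"type":"array","items":{"type":"object","properties":{"slide":{"type":"array","items":{"type":"number"}},"spin":{"type":"number"},"gripper":{"type":"number"}}}},"newtons":{"type":"number"}},"required":["increments"]}

```bash
mkdir -p pics; cat > h.py <<'E'
import numpy as np, cv2
from station import status, imaging, order
from scipy.spatial.transform import Rotation as R
def obs(): return status.get_obs()
def ray(im,u,v):
    f=im['frame'].shape[0]/2/np.tan(np.radians(im['vfov'])/2)
    V=np.array(im['view']); d=np.array([(u-im['cx'])/f,-(v-im['cy'])/f,-1.])
    Rm=V[:3,:3]; return -Rm.T@V[:3,3], Rm.T@d
def onplane(im,u,v,z):
    o,d=ray(im,u,v); return o+d*(z-o[2])/d[2]
def proj(im,p):
    f=im['frame'].shape[0]/2/np.tan(np.radians(im['vfov'])/2)
    V=np.array(im['view']); c=V[:3,:3]@np.array(p)+V[:3,3]
    return im['cx']+f*c[0]/-c[2], im['cy']-f*c[1]/-c[2]
def save(im,name,crop=None,s=1.):
    a=im['frame'][:,:,::-1]
    if crop: a=a[crop[1]:crop[3],crop[0]:crop[2]]
    cv2.imwrite('pics/'+name,cv2.resize(a,None,fx=s,fy=s,interpolation=cv2.INTER_CUBIC))
E
python3 - <<'E'
from h import *
for n in('top','side'):
    im=imaging.get_image(n); save(im,n+'0.png',None,1.5); print(n,{k:np.round(v,3).tolist() for k,v in im.items() if k!='frame'})
    np.save(n+'.npy',im,allow_pickle=True)
o=obs();print(o['tool_pos'],R.from_rotvec(o['tool_rot']).as_matrix().round(3),o['opening'],o['t'])
E
```

```text
top {'vfov': 51.544, 'cx': 249.538, 'cy': 191.804, 'view': [[-0.023, -1.0, 0.02, 0.137], [0.999, -0.022, 0.048, -0.519], [-0.047, 0.021, 0.999, -1.345], [0.0, 0.0, 0.0, 1.0]]}
side {'vfov': 47.641, 'cx': 253.176, 'cy': 191.774, 'view': [[0.977, -0.213, -0.013, -0.467], [0.098, 0.394, 0.914, -0.173], [-0.189, -0.894, 0.406, -0.913], [0.0, 0.0, 0.0, 1.0]]}
[ 0.21056614 -0.58799126  0.3027712 ] [[ 0.941  0.337 -0.   ]
 [ 0.337 -0.941  0.002]
 [ 0.    -0.002 -1.   ]] 0.08534152355942738 0.1
```

View pics/top0.png

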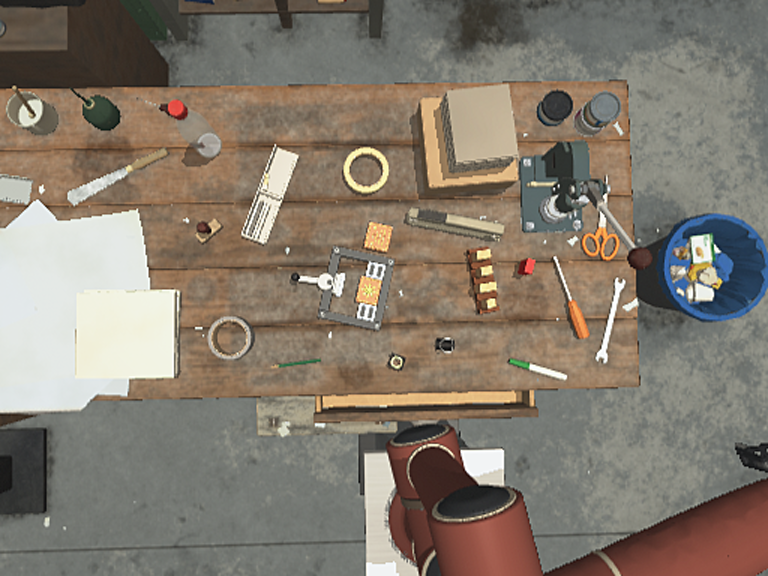

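View pics/side0.png

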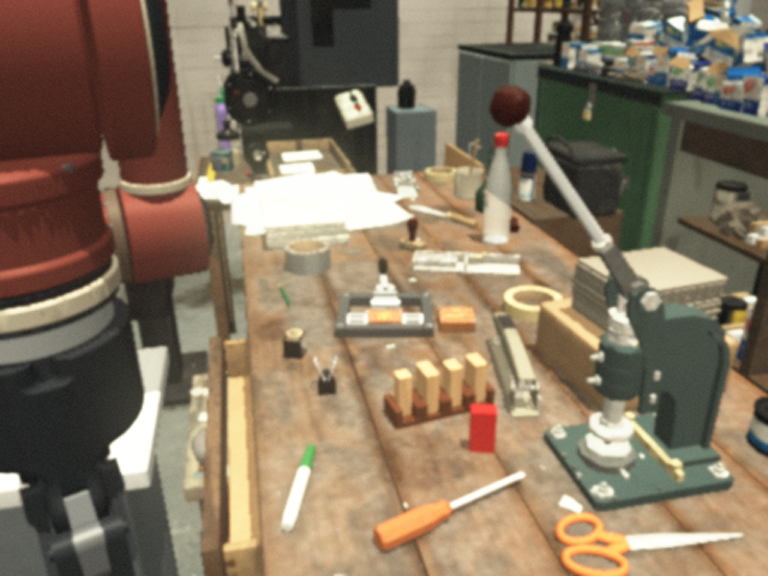

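The top view shows the frame at display px (355,288), with the petal-plate block in it and the lever pointing left to a knob at (298,278). The rack is at (481,280) with four pieces, and the red look-alike is at (527,266). Both views are coarse, so I'll refine with the wrist camera.

```bash
python3 - <<'E'
from h import *
im=np.load('top.npy',allow_pickle=True).item()
for n,u,v,z in [('frame',355,288,.02),('knob',296,278,.063),('pivot',330,283,.03),('rack',481,280,.028),('red',527,266,.05),('blk out',378,237,.023)]:
    print(n,onplane(im,u/1.5,v/1.5,z).round(3))
o=obs();M=R.from_rotvec(o['tool_rot']).as_matrix()
print('slide to above rack/frame mid', M.T@(np.array([.5,-.09,.33])-o['tool_pos']))
w=imaging.get_image('wrist');print(w['vfov'],w['cx'],w['cy'],np.round(w['mount'],4).tolist())
a=im['frame'][150:230,200:350,::-1]
cv2.imwrite('pics/crop.png',cv2.resize(a,None,fx=5,fy=5,interpolation=cv2.INTER_CUBIC))
E
```

```text
frame [0.522 0.169 0.02 ]
knob [0.544 0.296 0.063]
pivot [0.534 0.224 0.03 ]
rack [ 0.533 -0.116  0.028]
red [ 0.561 -0.215  0.05 ]
blk out [0.636 0.114 0.023]
slide to above rack/frame mid [ 0.44036561 -0.37133373 -0.02642077]
65.70646984690485 255.675171343149 195.32033679796695 [[0.0007, 0.946, 0.3242, 0.0831], [1.0, -0.0009, 0.0002, -0.0009], [0.0005, 0.3242, -0.946, -0.0692], [0.0, 0.0, 0.0, 1.0]]
```

View pics/crop.png

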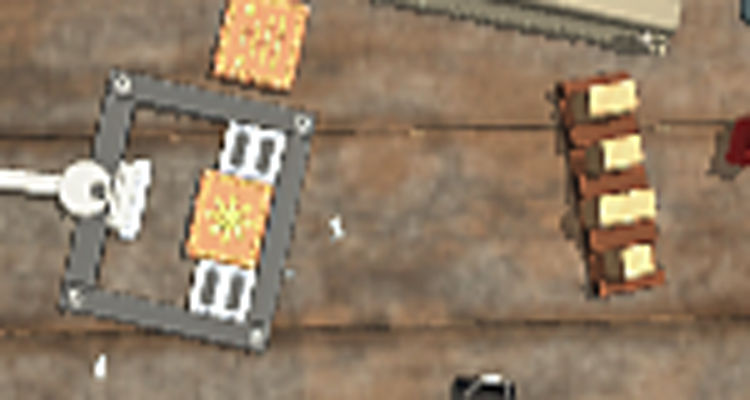

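The framed block carries the petals, so it is block_50. The gap is 35 mm and piece_31 is needed, which looks like the top slot (farthest from the robot). I'll move over the rack and check.

Request:
arm_command(
  increments=[
    {"slide": [0.494, -0.341, 0], "spin": 8, "gripper": 1},
    {"slide": [0.494, -0.341, 0], "spin": 8, "gripper": 1},
    {"slide": [0.494, -0.341, 0], "spin": 8, "gripper": 1},
    {"slide": [0.494, -0.341, 0], "spin": 8, "gripper": 1},
    {"slide": [0.494, -0.341, 0], "spin": 8, "gripper": 1},
    {"slide": [0.494, -0.341, 0], "spin": 8, "gripper": 1},
    {"slide": [0.494, -0.341, 0], "spin": 8, "gripper": 1},
    {"slide": [0.494, -0.341, 0], "spin": 8, "gripper": 1},
  ],
)

```text
t: 0.82
tool_pos: [0.4057, -0.3157, 0.3037]
tool_rot: [-3.125, -0.32, -0.0]
contact_force: [0.5, -0.0, 0.1]
opening: 0.0853
grip_force: 0.0
```

Request:
arm_command(
  increments=[
    {"slide": [0.195, -0.18, 0], "gripper": 1},
    {"slide": [0.195, -0.18, 0], "gripper": 1},
    {"slide": [0.195, -0.18, 0], "gripper": 1},
    {"slide": [0.195, -0.18, 0], "gripper": 1},
    {"slide": [0.195, -0.18, 0], "gripper": 1},
    {"slide": [0.195, -0.18, 0], "gripper": 1},
    {"slide": [0.195, -0.18, 0], "gripper": 1},
    {"slide": [0.195, -0.18, 0], "gripper": 1},
  ],
)

```text
validation failed for argument at $.in...
```

```bash
cat >> h.py <<'E'
def tool(o=None):
    o=o or obs(); return np.array(o['tool_pos']),R.from_rotvec(o['tool_rot']).as_matrix()
def wgrab():
    o=obs(); w=imaging.get_image('wrist'); w['P'],w['M']=tool(o); return w
def wproj(w,p):
    f=w['frame'].shape[0]/2/np.tan(np.radians(w['vfov'])/2)
    m=np.array(w['mount']); t=w['M'].T@(np.array(p)-w['P']); c=m[:3,:3].T@(t-m[:3,3])
    x,y,z=c[0],-c[1],-c[2]; r=np.hypot(x,y); th=np.arctan2(r,z)
    return w['cx']+f*th*x/r, w['cy']+f*th*y/r
def wplane(w,u,v,z):
    f=w['frame'].shape[0]/2/np.tan(np.radians(w['vfov'])/2)
    m=np.array(w['mount']); a,b=u-w['cx'],v-w['cy']; r=np.hypot(a,b)+1e-9; th=r/f
    c=np.array([np.sin(th)*a/r,-np.sin(th)*b/r,-np.cos(th)])
    o=w['P']+w['M']@m[:3,3]; d=w['M']@m[:3,:3]@c
    return o+d*(z-o[2])/d[2]
def yaw(M): return np.degrees(np.arctan2(M[1,0],M[0,0]))
E
python3 - <<'E'
from h import *
w=wgrab(); np.save('w1.npy',w,allow_pickle=True); save(w,'w1.png',None,1.5); print(w['P'],yaw(w['M']),obs()['t'])
E
```

```text
[ 0.405729   -0.31572559  0.30368724] 11.676968701086668 0.8667
```

View pics/w1.png

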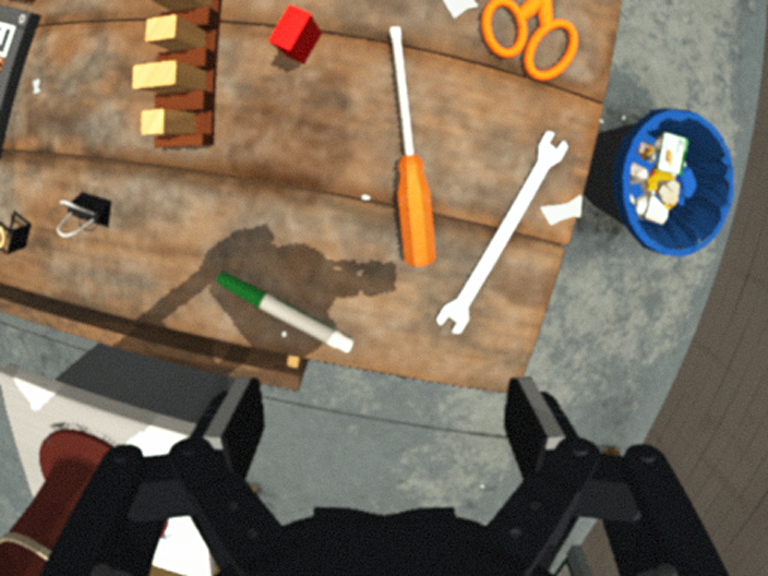

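The move was refused because spin was missing. The wrist view shows three of the pieces at upper left, the red look-alike at (295,33) and the fingers at the bottom.

Request:
arm_command(
  increments=[
    {"slide": [0.136, -0.192, 0], "spin": 0, "gripper": 1},
    {"slide": [0.136, -0.192, 0], "spin": 0, "gripper": 1},
    {"slide": [0.136, -0.192, 0], "spin": 0, "gripper": 1},
    {"slide": [0.136, -0.192, 0], "spin": 0, "gripper": 1},
    {"slide": [0.136, -0.192, 0], "spin": 0, "gripper": 1},
    {"slide": [0.136, -0.192, 0], "spin": 0, "gripper": 1},
    {"slide": [0.136, -0.192, 0], "spin": 0, "gripper": 1},
    {"slide": [0.136, -0.192, 0], "spin": 0, "gripper": 1},
  ],
)

```text
t: 1.53
tool_pos: [0.4995, -0.101, 0.3036]
tool_rot: [3.125, 0.325, -0.001]
contact_force: [0.3, -0.4, -0.6]
opening: 0.0854
grip_force: 0.0
```

```bash
cat > pieces.py <<'E'
from h import *
def light(w,lo=(15,60,185),hi=(32,190,255)):
    return cv2.inRange(cv2.cvtColor(w['frame'],cv2.COLOR_RGB2HSV),lo,hi)
def rects(w,z,amin=60,**k):
    out=[]
    m=cv2.morphologyEx(light(w,**k),cv2.MORPH_OPEN,np.ones((2,2)))
    for c in cv2.findContours(m,cv2.RETR_EXTERNAL,cv2.CHAIN_APPROX_NONE)[0]:
        if cv2.contourArea(c)<amin: continue
        p=np.array([wplane(w,*q,z)[:2] for q in c[:,0]],np.float32)
        r=cv2.minAreaRect((p*1000).astype(np.float32)); out.append((c[:,0].mean(0).round(),np.round(r[0],1),np.round(r[1],1),round(r[2],1)))
    return out
E
python3 - <<'E'
from pieces import *
w=wgrab(); np.save('w2.npy',w,allow_pickle=True); save(w,'w2.png',None,1.5); print(w['P'],yaw(w['M']),obs()['t'])
for r in rects(w,.068): print(r)
E
```

```text
[ 0.49951481 -0.10099021  0.30355094] 11.871662043313103 1.5833
(array([283., 293.]), array([ 355.8, -165.3]), array([17.5, 36.8]), 3.6)
(array([431., 285.]), array([ 397. , -382.1]), array([38.6, 41.1]), 3.5)
(array([270., 275.]), array([ 379.9, -144.1]), array([35.2,  9.6]), 86.2)
(array([384., 274.]), array([ 405.9, -292.6]), array([28.2, 12.1]), 85.5)
(array([323., 268.]), array([ 399.9, -202.4]), array([38.5, 22.9]), 86.6)
(array([229., 261.]), array([390.4, -91.2]), array([14.8, 23.8]), 29.1)
(array([105., 242.]), array([376.1,  71.2]), array([14.5, 25.3]), 64.3)
(array([274., 242.]), array([ 427.1, -137.1]), array([31.8, 36.1]), 87.4)
(array([120., 204.]), array([433.4,  49.9]), array([13.6, 13.4]), 88.7)
(array([276., 198.]), array([ 479.6, -127. ]), array([18.5, 19.7]), 11.8)
(array([428., 204.]), array([ 508.6, -315.8]), array([52.5, 22.8]), 52.4)
(array([443., 179.]), array([ 544.8, -325.7]), array([26.2, 54.2]), 9.0)
(array([237., 169.]), array([502.9, -79.2]), array([ 8.6, 20.1]), 2.0)
(array([426., 165.]), array([ 554.9, -290.8]), array([17.6, 17.4]), 21.6)
(array([282.
[... 375 characters left out ...]
rray([522.7, 110. ]), array([39. , 49.1]), 76.2)
(array([328., 103.]), array([ 591.2, -157.2]), array([11.5, 16.1]), 14.9)
(array([351., 104.]), array([ 597.2, -182.2]), array([14.8, 14.9]), 88.3)
(array([147., 100.]), array([558.4,  28.1]), array([17.1, 11.5]), 9.5)
(array([286.,  98.]), array([ 586.7, -114. ]), array([19.2, 32.9]), 9.4)
(array([189.,  66.]), array([600.6,  -9.8]), array([14.5, 14.4]), 54.8)
(array([346.,  48.]), array([ 655.4, -162.2]), array([23., 51.]), 50.6)
(array([245.,  22.]), array([654.9, -57.1]), array([49.2,  4.5]), 73.9)
(array([110.,  32.]), array([628.4,  89.2]), array([44.2, 48.7]), 76.6)
(array([263.,  16.]), array([662. , -75.1]), array([80.2, 13.6]), 77.4)
```

View pics/w2.png

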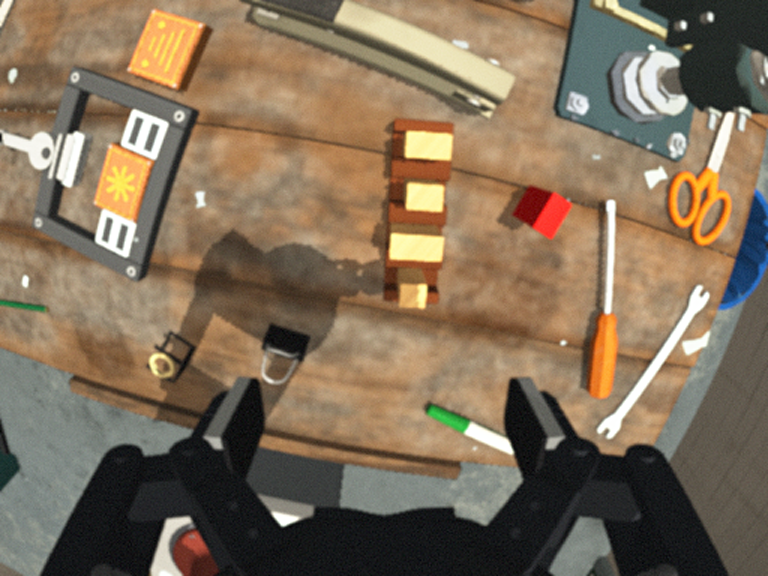

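Wrist view: the framed block at (120,180) has petals. The top slot piece at (428,147) measures 33 mm wide (the others about 26, 37+ and 19), so it is piece_31. Now hovering above it.

Request:
arm_command(
  increments=[
    {"slide": [0.0823, 0.0311, 0.05], "spin": 3.4, "gripper": 1},
    {"slide": [0.0823, 0.0311, 0.09], "spin": 3.4, "gripper": 1},
    {"slide": [0.0823, 0.0311, 0.13], "spin": 3.4, "gripper": 1},
    {"slide": [0.0823, 0.0311, 0.13], "spin": 3.4, "gripper": 1},
    {"slide": [0.0823, 0.0311, 0.13], "spin": 3.4, "gripper": 1},
    {"slide": [0.0823, 0.0311, 0.13], "spin": 3.4, "gripper": 1},
  ],
)

```text
t: 2.08
tool_pos: [0.5843, -0.1168, 0.1706]
tool_rot: [-3.131, -0.224, 0.011]
contact_force: [-0.5, 0.1, 0.7]
opening: 0.0854
grip_force: 0.0
```

```bash
python3 - <<'E'
from pieces import *
w=wgrab(); np.save('w3.npy',w,allow_pickle=True); save(w,'w3.png',None,1.2); print(w['P'],yaw(w['M']),obs()['t'])
for r in rects(w,.068): 
    if np.hypot(*(r[1]-[586,-114]))<60: print(r)
E
```

```text
[ 0.58432665 -0.11684478  0.17060728] 8.18458834245609 2.1333
(array([254., 272.]), array([ 551.5, -118.7]), array([16.9, 25.1]), 8.3)
(array([253., 224.]), array([ 587.4, -113.3]), array([17.6, 30.9]), 8.3)
(array([324., 194.]), array([ 614.2, -153.8]), array([ 9.2, 12.2]), 8.1)
```

View pics/w3.png

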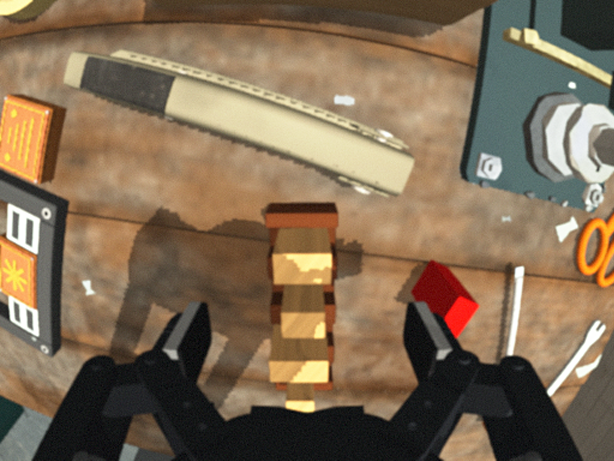

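piece_31 is at (587.4, -113.3), yaw 8.3°, width 30.9 mm, and the gripper is well lined up. Descending and gripping.

Request:
arm_command(
  increments=[
    {"slide": [0.0036, -0.003, 0.03], "spin": 0, "gripper": 1},
    {"slide": [0.0036, -0.003, 0.066], "spin": 0, "gripper": 1},
    {"slide": [0.0036, -0.003, 0.066], "spin": 0, "gripper": 1},
    {"slide": [0.0036, -0.003, 0.066], "spin": 0, "gripper": -1},
    {"slide": [0.0036, -0.003, 0.066], "spin": 0, "gripper": -1},
    {"slide": [0.0036, -0.003, 0.066], "spin": 0, "gripper": -1},
    {"slide": [0.0036, -0.003, 0.066], "spin": 0, "gripper": -1},
    {"slide": [0.0036, -0.003, 0.066], "spin": 0, "gripper": -1},
  ],
  newtons=40,
)

```text
t: 2.8
tool_pos: [0.5909, -0.1129, 0.1108]
tool_rot: [3.132, 0.227, 0.007]
contact_force: [-0.5, -1.0, 0.0]
opening: 0.0306
grip_force: 39.7
```

Request:
arm_command(
  increments=[
    {"slide": [0, 0, 0], "spin": 0, "gripper": -1},
    {"slide": [0, 0, 0], "spin": 0, "gripper": -1},
    {"slide": [0, 0, 0], "spin": 0, "gripper": -1},
    {"slide": [0, 0, 0], "spin": 0, "gripper": -1},
  ],
)

```text
t: 3.13
tool_pos: [0.5909, -0.1129, 0.1108]
tool_rot: [3.132, 0.227, 0.006]
contact_force: [-1.7, -0.1, 8.0]
opening: 0.0305
grip_force: 40.6
```

Request:
arm_command(
  increments=[
    {"slide": [0, 0, -0.03], "spin": 0, "gripper": -1},
    {"slide": [0, 0, -0.06], "spin": 0, "gripper": -1},
    {"slide": [0, 0, -0.09], "spin": 0, "gripper": -1},
    {"slide": [0, 0, -0.09], "spin": 0, "gripper": -1},
    {"slide": [0, 0, -0.09], "spin": 0, "gripper": -1},
    {"slide": [0, 0, -0.09], "spin": 0, "gripper": -1},
  ],
)

```text
t: 3.63
tool_pos: [0.5891, -0.1122, 0.1977]
tool_rot: [-3.133, -0.227, 0.001]
contact_force: [-0.6, 0.2, 0.2]
opening: 0.0305
grip_force: 41.2
```

```bash
python3 - <<'E'
from h import *
o=obs();P,M=tool(o);print(P,yaw(M),M.round(3).tolist(),o['opening'],o['grip_force'],o['t'],np.round(o['contact_force'],1))
w=np.load('w2.npy',allow_pickle=True).item()
print('red foot-ish',wplane(w,363,141,.06),'clip',wplane(w,190,230,.03),'tester',wplane(w,113,238,.02), 'frame corners', [wplane(w,u/1.5,v/1.5,.02).round(4).tolist() for u,v in((75,77),(180,116),(132,271),(39,222))])
E
```

```text
[ 0.58911128 -0.11223928  0.19767711] 8.30086622669722 [[0.99, 0.144, -0.0], [0.144, -0.99, 0.0], [-0.0, -0.0, -1.0]] 0.030492184230770897 41.23786926269531 3.6333 [-0.6  0.2  0.2]
red foot-ish [ 0.56185792 -0.20793666  0.06      ] clip [ 0.40107152 -0.03365996  0.03      ] tester [0.35515137 0.08090918 0.02      ] frame corners [[0.6077, 0.2106, 0.02], [0.5786, 0.0887, 0.02], [0.435, 0.1233, 0.02], [0.4642, 0.244, 0.02]]
```

Request:
arm_command(
  increments=[
    {"slide": [-0.0728, -0.1189, 0], "spin": 21.6, "gripper": -1},
    {"slide": [-0.0728, -0.1189, 0], "spin": 21.6, "gripper": -1},
    {"slide": [-0.0728, -0.1189, 0], "spin": 21.6, "gripper": -1},
    {"slide": [-0.0728, -0.1189, 0], "spin": 21.6, "gripper": -1},
    {"slide": [-0.0728, -0.1189, 0.04], "spin": 21.6, "gripper": -1},
    {"slide": [-0.0728, -0.1189, 0.08], "spin": 21.6, "gripper": -1},
    {"slide": [-0.0728, -0.1189, 0.08], "spin": 21.6, "gripper": -1},
    {"slide": [-0.0728, -0.1189, 0.08], "spin": 21.6, "gripper": -1},
  ],
)

```text
t: 4.3
tool_pos: [0.4976, -0.0048, 0.1144]
tool_rot: [-3.12, 0.362, 0.013]
contact_force: [1.5, -0.4, -0.0]
opening: 0.0302
grip_force: 41.2
```

Request:
arm_command(
  increments=[
    {"slide": [0, 0, 0.003], "spin": 0, "gripper": -1},
    {"slide": [0, 0, 0.006], "spin": 0, "gripper": -1},
    {"slide": [0, 0, 0.009], "spin": 0, "gripper": -1},
    {"slide": [0, 0, 0.012], "spin": 0, "gripper": -1},
    {"slide": [0, 0, 0.012], "spin": 0, "gripper": -1},
    {"slide": [0, 0, 0.012], "spin": 0, "gripper": -1},
  ],
)

```text
t: 4.8
tool_pos: [0.5004, -0.0053, 0.1063]
tool_rot: [3.12, -0.364, 0.001]
contact_force: [0.0, 0.6, -0.8]
opening: 0.0302
grip_force: 41.2
```

Request:
arm_command(
  increments=[
    {"slide": [0, 0, 0.001], "spin": 0, "gripper": -1},
    {"slide": [0, 0, 0.002], "spin": 0, "gripper": -1},
    {"slide": [0, 0, 0.003], "spin": 0, "gripper": -1},
    {"slide": [0, 0, 0.004], "spin": 0, "gripper": -1},
    {"slide": [0, 0, 0.004], "spin": 0, "gripper": -1},
  ],
)

```text
t: 5.22
tool_pos: [0.5006, -0.0053, 0.1032]
tool_rot: [3.12, -0.364, -0.001]
contact_force: [-3.1, -0.8, 7.5]
opening: 0.0306
grip_force: 42.4
```

Request:
arm_command(
  increments=[
    {"slide": [0, 0, -0.001], "spin": 0, "gripper": 0.3},
    {"slide": [0, 0, -0.001], "spin": 0, "gripper": 0.3},
    {"slide": [0, 0, -0.001], "spin": 0, "gripper": 0.3},
    {"slide": [0, 0, -0.03], "spin": 0, "gripper": 0.3},
    {"slide": [0, 0, -0.07], "spin": 0, "gripper": 0.3},
    {"slide": [-0.03, 0, -0.07], "spin": 0, "gripper": -1},
    {"slide": [-0.055, 0, -0.07], "spin": 0, "gripper": -1},
    {"slide": [-0.055, 0, -0.07], "spin": 0, "gripper": -1},
  ],
)

```text
t: 5.88
tool_pos: [0.4435, 0.0083, 0.171]
tool_rot: [-3.12, 0.363, 0.004]
contact_force: [-0.2, 0.1, -0.7]
opening: 0.0201
grip_force: 0.0
```

Request:
arm_command(
  increments=[
    {"slide": [0, 0, 0], "spin": 0, "gripper": -1},
    {"slide": [0, 0, 0], "spin": 0, "gripper": -1},
    {"slide": [0, 0, 0], "spin": 0, "gripper": -1},
    {"slide": [0, 0, 0], "spin": 0, "gripper": -1},
  ],
)

```text
t: 6.22
tool_pos: [0.4473, 0.0073, 0.1719]
tool_rot: [-3.12, 0.364, 0.0]
contact_force: [-0.5, 1.3, 0.1]
opening: -0.0001
grip_force: 0.0
```

```bash
python3 - <<'E'
from pieces import *
w=wgrab(); np.save('w4.npy',w,allow_pickle=True); save(w,'w4.png',None,1.2); o=obs(); print(w['P'],yaw(w['M']),o['t'],o['opening'])
for r in rects(w,.06): 
    if np.hypot(*(r[1]-[500,-5]))<60: print(r)
E
```

```text
[0.44731616 0.0072509  0.17187814] -13.312089496989854 6.2667 -9.704378686989238e-05
(array([185., 153.]), array([505. ,  39.7]), array([4.6, 9.7]), 11.5)
(array([257., 146.]), array([498.7,  -4.9]), array([31.7, 18.2]), 76.8)
(array([302., 135.]), array([499.7, -34.3]), array([ 8. , 20.3]), 15.9)
(array([344., 141.]), array([486. , -62.7]), array([32.4, 30. ]), 70.7)
(array([225.,  82.]), array([539.4,   2.4]), array([22., 21.]), 89.3)
(array([271.,  63.]), array([546. , -25.4]), array([12.5, 14.1]), 22.2)
```

View pics/w4.png

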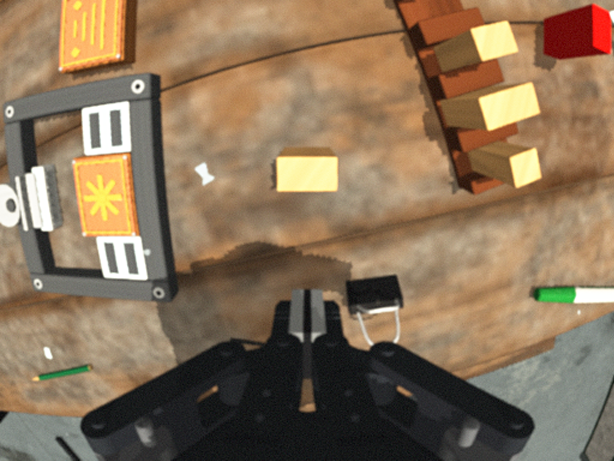

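The piece stands upright at (307,173), clear of everything, with the closed fingers behind it. Now toppling it away from the robot.

Request:
arm_command(
  increments=[
    {"slide": [0, 0, 0.03], "spin": 0, "gripper": -1},
    {"slide": [0, 0, 0.054], "spin": 0, "gripper": -1},
    {"slide": [0.015, 0, 0.054], "spin": 0, "gripper": -1},
    {"slide": [0.025, 0, 0.054], "spin": 0, "gripper": -1},
    {"slide": [0.032, 0, 0.054], "spin": 0, "gripper": -1},
    {"slide": [0.037, 0, 0.054], "spin": 0, "gripper": -1},
    {"slide": [0.042, 0, 0.054], "spin": 0, "gripper": -1},
    {"slide": [0.047, 0, 0.054], "spin": 0, "gripper": -1},
  ],
)

```text
t: 6.93
tool_pos: [0.4929, -0.0035, 0.1181]
tool_rot: [-3.12, 0.364, -0.0]
contact_force: [0.4, -0.1, 1.0]
opening: 0.0001
grip_force: 0.0
```

Request:
arm_command(
  increments=[
    {"slide": [0.004, 0, 0], "spin": 0, "gripper": -1},
    {"slide": [0.008, 0, 0], "spin": 0, "gripper": -1},
    {"slide": [0.012, 0, 0], "spin": 0, "gripper": -1},
    {"slide": [0.012, 0, 0], "spin": 0, "gripper": -1},
    {"slide": [0.012, 0, 0], "spin": 0, "gripper": -1},
    {"slide": [0.012, 0, 0], "spin": 0, "gripper": -1},
  ],
)

```text
t: 7.43
tool_pos: [0.5039, -0.0061, 0.1178]
tool_rot: [-3.12, 0.364, 0.0]
contact_force: [0.3, 0.1, 0.9]
opening: 0.0002
grip_force: 0.0
```

```bash
python3 - <<'E'
from pieces import *
w=wgrab(); np.save('w5.npy',w,allow_pickle=True); save(w,'w5.png',None,1.2); o=obs(); print(w['P'],yaw(w['M']),o['t'],o['opening'])
for r in rects(w,.018): 
    if np.hypot(*(r[1]-[530,-5]))<70: print(r)
E
```

```text
[ 0.50390243 -0.00607025  0.11784261] -13.300530188132685 7.4833 0.00030842642562737145
(array([149., 165.]), array([560.8,  48.1]), array([ 8.4, 12. ]), 25.3)
(array([257., 175.]), array([538.3, -14.2]), array([31.8, 60.7]), 76.9)
```

It now lies flat: centre (538.3, -14.2), 31.8 × 60.7 mm, aligned to about -13°. Next I look at the frame from above before fetching the piece.

Request:
arm_command(
  increments=[
    {"slide": [0, 0, -0.04], "spin": 0, "gripper": -1},
    {"slide": [-0.02, -0.03, -0.07], "spin": 0, "gripper": 0},
    {"slide": [-0.05, -0.06, -0.1], "spin": 0, "gripper": 1},
    {"slide": [-0.082, -0.1, -0.132], "spin": 0, "gripper": 1},
    {"slide": [-0.082, -0.156, -0.132], "spin": 0, "gripper": 1},
    {"slide": [-0.082, -0.156, -0.132], "spin": 0, "gripper": 1},
    {"slide": [-0.082, -0.156, -0.132], "spin": 0, "gripper": 1},
    {"slide": [-0.082, -0.156, -0.132], "spin": 0, "gripper": 1},
  ],
)

```text
t: 8.15
tool_pos: [0.4599, 0.1664, 0.2508]
tool_rot: [-3.121, 0.357, -0.002]
contact_force: [0.2, -0.4, -0.4]
opening: 0.0836
grip_force: 0.0
```

```bash
python3 - <<'E'
from pieces import *
w=wgrab(); np.save('w6.npy',w,allow_pickle=True); save(w,'w6.png',None,1.5); o=obs(); print(w['P'],yaw(w['M']),o['t'],o['opening'],np.round(o['q'],2))
for r in rects(w,.018,300): print(r)
E
```

```text
[0.45985867 0.16636962 0.2508034 ] -13.057496984648651 8.2 0.08497440195134798 [ 0.19 -0.24  1.98 -0.    1.41  1.99]
(array([270., 121.]), array([513.9, 139.4]), array([47.1, 58. ]), 76.7)
(array([502.,  89.]), array([ 509.5, -171.7]), array([23.2, 43. ]), 9.1)
(array([403.,  75.]), array([537.6, -14.1]), array([32.7, 62.3]), 77.0)
(array([266.,  13.]), array([623.9, 118.9]), array([53.1, 31.5]), 77.2)
```

View pics/w6.png

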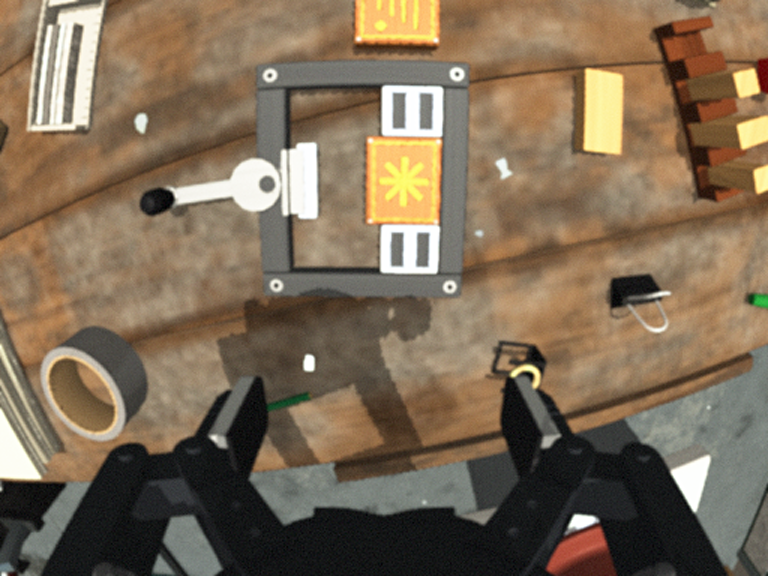

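The wrist view shows frame screws at (270,75), (457,74), (450,287) and (276,286). The bar's front face is at column 317 and the block's front edge at about 366, so the gap is open. The knob is at (157,200), the pivot at (268,184) and the flat piece at (600,111).

```bash
python3 - <<'E'
from h import *
w=np.load('w6.npy',allow_pickle=True).item()
q=lambda u,v,z: wplane(w,u/1.5,v/1.5,z)
c=np.array([q(*p,.02)[:2] for p in((270,75),(457,74),(450,287),(276,286))])
ctr=c.mean(0); e=(c[1]+c[0]-c[2]-c[3]); e/=np.linalg.norm(e); ny=np.array([-e[1],e[0]])
print('ctr',ctr,'yaw',np.degrees(np.arctan2(e[1],e[0])))
def F(p): d=p[:2]-ctr; return np.round([1000*d@e,1000*d@ny],1)
for n,p in [('bar top',q(317,145,.018)),('bar bot',q(317,218,.018)),('blk',q(368,138,.023)),('blk',q(364,222,.023)),('blk rail',q(441,138,.023)),('blk rail',q(441,223,.023)),('knob top',q(152,200,.063)),('pivot',q(268,184,.03)),('inner+y',q(290,87,.02)),('inner +y',q(293,268,.02)),('scr',np.r_[c[0],0]),('scr',np.r_[c[2],0])]: print(n,F(p),p.round(4))
g=ctr+ny*.0075; print('gap centre',g)
# piece pick: tool move from now
P,M=tool(); 
print('to piece', M.T@(np.array([.538,-.0142,.2])-P))
E
```

```text
ctr [0.52098824 0.1676817 ] yaw -13.550779127312227
bar top [24.6 30.4] [0.552  0.1915 0.018 ]
bar bot [-25.6  31.1] [0.5034 0.204  0.018 ]
blk [28.9 -4. ] [0.5481 0.157  0.023 ]
blk [-27.6  -1.5] [0.4938 0.1727 0.023 ]
blk rail [ 29.8 -51.9] [0.5379 0.1103 0.023 ]
blk rail [-27.6 -53.6] [0.4816 0.1221 0.023 ]
knob top [ -3.7 131.9] [0.5483 0.2967 0.063 ]
pivot [-0.3 61.9] [0.5352 0.2279 0.03  ]
inner+y [65.  48.4] [0.5955 0.1995 0.02  ]
inner +y [-61.   49.2] [0.4732 0.2298 0.02  ]
scr [74.3 62.2] [0.6078 0.2108 0.    ]
scr [-74.1 -62.5] [0.4343 0.1243 0.    ]
gap centre [0.52274554 0.17497292]
to piece [0.11705023 0.15672742 0.04999183]
```

Request:
arm_command(
  increments=[
    {"slide": [0.117, 0.157, 0.05], "spin": -89.8, "gripper": 1},
    {"slide": [0.117, 0.157, 0.05], "spin": -89.8, "gripper": 1},
    {"slide": [0.117, 0.157, 0.05], "spin": -89.8, "gripper": 1},
    {"slide": [0.117, 0.157, 0.05], "spin": -89.8, "gripper": 1},
    {"slide": [0.117, 0.157, 0.05], "spin": -89.8, "gripper": 1},
    {"slide": [0.117, 0.157, 0.05], "spin": -89.8, "gripper": 1},
    {"slide": [0.117, 0.157, 0.05], "spin": -89.8, "gripper": 1},
    {"slide": [0.117, 0.157, 0.05], "spin": -89.8, "gripper": 1},
  ],
)

```text
t: 8.87
tool_pos: [0.5371, -0.0181, 0.1982]
tool_rot: [-2.939, -1.105, 0.005]
contact_force: [-0.4, 0.0, 1.0]
opening: 0.0855
grip_force: 0.0
```

```bash
cat > go.py <<'E'
import sys
from h import *
x,y,z,a=map(float,sys.argv[1:5])
o=obs();P,M=tool(o); print('t',round(o['t'],2),'P',P.round(4),'yaw',round(yaw(M),2),'slide',(M.T@(np.array([x,y,z])-P)).round(4),'spin',round((yaw(M)-a+180)%360-180,2))
E
python3 go.py .538 -.0142 .15 76.8
```

```text
t 8.87 P [ 0.5371 -0.0181  0.1982] yaw 41.2 slide [ 0.0033 -0.0022  0.0482] spin -35.6
```

Request:
arm_command(
  increments=[
    {"slide": [0.003, -0.002, 0.02], "spin": -34, "gripper": 1},
    {"slide": [0.003, -0.002, 0.048], "spin": -34, "gripper": 1},
    {"slide": [0.003, -0.002, 0.048], "spin": -34, "gripper": 1},
    {"slide": [0.003, -0.002, 0.048], "spin": -34, "gripper": 1},
    {"slide": [0.003, -0.002, 0.048], "spin": -34, "gripper": 1},
    {"slide": [0.003, -0.002, 0.048], "spin": -34, "gripper": 1},
    {"slide": [0.003, -0.002, 0.048], "spin": -34, "gripper": 1},
    {"slide": [0.003, -0.002, 0.048], "spin": -34, "gripper": 1},
  ],
)

```text
t: 9.53
tool_pos: [0.5385, -0.0125, 0.1516]
tool_rot: [-2.493, -1.911, 0.001]
contact_force: [-0.7, -0.2, 0.7]
opening: 0.0852
grip_force: 0.0
```

```bash
python3 go.py .538 -.0142 .071 76.8; python3 - <<'E'
from pieces import *
w=wgrab(); np.save('w7.npy',w,allow_pickle=True)
for r in rects(w,.018,300): 
    if np.hypot(*(r[1]-[538,-14]))<70: print(r)
E
```

```text
t 9.53 P [ 0.5385 -0.0125  0.1516] yaw 74.94 slide [-0.0017  0.      0.0806] spin -1.86
(array([206., 246.]), array([493. , -26.1]), array([38.1, 28.6]), 76.6)
(array([261., 221.]), array([537.6, -22.3]), array([47.9, 61.8]), 77.0)
(array([263., 134.]), array([558.2,  45. ]), array([26.7, 44.8]), 15.2)
```

Request:
arm_command(
  increments=[
    {"slide": [-0.0017, 0, 0.04], "spin": -1.8, "gripper": 1},
    {"slide": [-0.0017, 0, 0.072], "spin": -1.8, "gripper": 1},
    {"slide": [-0.0017, 0, 0.08], "spin": -1.8, "gripper": 1},
    {"slide": [-0.0017, 0, 0.08], "spin": -1.8, "gripper": 1},
    {"slide": [-0.0017, 0, 0.08], "spin": -1.8, "gripper": -1},
    {"slide": [-0.0017, 0, 0.08], "spin": -1.8, "gripper": -1},
    {"slide": [-0.0017, 0, 0.08], "spin": -1.8, "gripper": -1},
    {"slide": [-0.0017, 0, 0.08], "spin": -1.8, "gripper": -1},
  ],
)

```text
t: 10.25
tool_pos: [0.5403, -0.0136, 0.0746]
tool_rot: [2.457, 1.952, 0.005]
contact_force: [0.9, 0.4, 4.6]
opening: 0.059
grip_force: 44.8
```

Request:
arm_command(
  increments=[
    {"slide": [0, 0, 0], "spin": 0, "gripper": -1},
    {"slide": [0, 0, 0], "spin": 0, "gripper": -1},
    {"slide": [0, 0, 0], "spin": 0, "gripper": -1},
  ],
)

```text
t: 10.5
tool_pos: [0.5404, -0.0136, 0.0746]
tool_rot: [2.457, 1.952, 0.005]
contact_force: [-0.0, 0.4, 6.7]
opening: 0.0587
grip_force: 44.9
```

```bash
python3 go.py .538 -.0142 .17 76.8;
```

```text
t 10.5 P [ 0.5404 -0.0136  0.0746] yaw 76.93 slide [-0.0011 -0.0017 -0.0954] spin 0.13
```

```bash
python3 go.py .5245 .1822 .15 76.5
```

```text
t 10.5 P [ 0.5404 -0.0136  0.0746] yaw 76.93 slide [ 0.1872 -0.0594 -0.0756] spin 0.43
```

Request:
arm_command(
  increments=[
    {"slide": [0, 0, -0.035], "spin": 0, "gripper": -1},
    {"slide": [0.01, -0.01, -0.0756], "spin": 0.4, "gripper": -1},
    {"slide": [0.045, -0.02, -0.0756], "spin": 0.4, "gripper": -1},
    {"slide": [0.08, -0.03, -0.0756], "spin": 0.4, "gripper": -1},
    {"slide": [0.12, -0.04, -0.0756], "spin": 0.4, "gripper": -1},
    {"slide": [0.155, -0.05, -0.0756], "spin": 0.4, "gripper": -1},
    {"slide": [0.1872, -0.0594, -0.0756], "spin": 0.4, "gripper": -1},
    {"slide": [0.1872, -0.0594, -0.0756], "spin": 0.4, "gripper": -1},
  ],
)

```text
t: 11.17
tool_pos: [0.5223, 0.1873, 0.1485]
tool_rot: [-2.461, -1.951, -0.004]
contact_force: [-0.3, -0.2, -0.8]
opening: 0.0589
grip_force: 44.2
```

Request:
arm_command(
  increments=[
    {"slide": [0, 0, 0], "spin": 0, "gripper": -1},
    {"slide": [0, 0, 0], "spin": 0, "gripper": -1},
  ],
)

```text
t: 11.33
tool_pos: [0.5228, 0.1824, 0.1478]
tool_rot: [2.466, 1.946, -0.0]
contact_force: [-0.2, -0.1, -1.0]
opening: 0.0587
grip_force: 44.2
```

```bash
python3 go.py .5245 .1822 .105 76.5; python3 - <<'E'
from h import *
w=wgrab(); np.save('w8.npy',w,allow_pickle=True); save(w,'w8.png',None,1.5)
E
```

```text
t 11.33 P [0.5228 0.1824 0.1478] yaw 76.57 slide [0.0002 0.0017 0.0428] spin 0.07
```

View pics/w8.png

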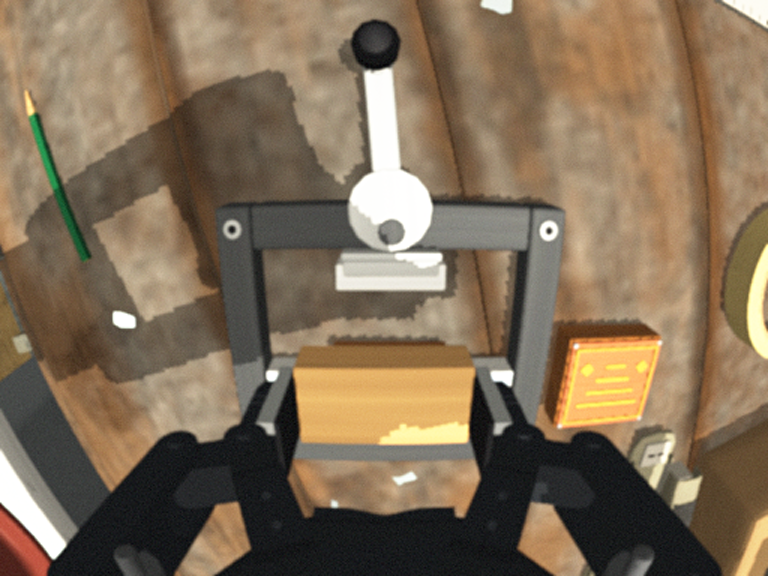

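The piece is held level between the fingers: top face rows 369–443, columns 298–472. The bar's front edge is at row 290, columns 336–445, the pivot at (390,212) and the knob at (376,45).

```bash
python3 - <<'E'
from h import *
w=np.load('w8.npy',allow_pickle=True).item()
P,M=w['P'],w['M']
def q(n,u,v,z):
    p=wplane(w,u/1.5,v/1.5,z); print(n,p.round(4),'tool',(M.T@(p-P)).round(4)[:2])
for u,v in((336,290),(445,290)): q('bar',u,v,.018)
for u,v in((298,369),(472,369),(470,441),(298,444)): q('piece top',u,v,.0912)
for u,v in((297,347),(472,346)): q('piece bottom',u,v,.0732)
for u,v in((232,229),(548,230)): q('screw',u,v,.02)
for u,v in((263,249),(527,249)): q('inner rail',u,v,.02)
q('knob top',376,43,.063); q('pivot',391,213,.03)
E
```

```text
bar [0.5041 0.2047 0.018 ] tool [ 0.0174 -0.0234]
bar [0.5543 0.1928 0.018 ] tool [0.0175 0.0281]
piece top [0.4984 0.2036 0.0912] tool [ 0.015  -0.0287]
piece top [0.5533 0.1905 0.0912] tool [0.015  0.0277]
piece top [0.5485 0.1611 0.0912] tool [-0.0147  0.0299]
piece top [0.4884 0.174  0.0912] tool [-0.0161 -0.0316]
piece bottom [0.4947 0.2036 0.0732] tool [ 0.0142 -0.0323]
piece bottom [0.5564 0.1893 0.0732] tool [0.0146 0.031 ]
screw [0.4645 0.2457 0.02  ] tool [ 0.0481 -0.0715]
screw [0.608  0.2112 0.02  ] tool [0.0479 0.0761]
inner rail [0.4764 0.2327 0.02  ] tool [ 0.0382 -0.0569]
inner rail [0.5963 0.2044 0.02  ] tool [0.0385 0.0663]
knob top [0.5473 0.3002 0.063 ] tool [ 0.1203 -0.0036]
pivot [0.5379 0.2361 0.03  ] tool [0.0557 0.0021]
```

Request:
arm_command(
  increments=[
    {"slide": [0.0005, 0.0023, 0.01], "spin": 0, "gripper": -1},
    {"slide": [0.0005, 0.0023, 0.025], "spin": 0, "gripper": -1},
    {"slide": [0.0005, 0.0023, 0.04], "spin": 0, "gripper": -1},
    {"slide": [0.0005, 0.0023, 0.043], "spin": 0, "gripper": -1},
    {"slide": [0.0005, 0.0023, 0.043], "spin": 0, "gripper": -1},
    {"slide": [0.0005, 0.0023, 0.043], "spin": 0, "gripper": -1},
    {"slide": [0.0005, 0.0023, 0.043], "spin": 0, "gripper": -1},
  ],
)

```text
t: 11.97
tool_pos: [0.5259, 0.1821, 0.1053]
tool_rot: [2.467, 1.944, 0.002]
contact_force: [0.4, -0.4, -0.5]
opening: 0.0589
grip_force: 44.2
```

```bash
python3 go.py .5250 .1824 .0746 76.5; python3 - <<'E'
from h import *
w=wgrab(); np.save('w9.npy',w,allow_pickle=True)
b=w['frame'][120:330,150:380,::-1]; cv2.imwrite('pics/w9.png',cv2.resize(b,None,fx=2.6,fy=2.6,interpolation=cv2.INTER_CUBIC))
E
```

```text
t 11.97 P [0.5259 0.1821 0.1053] yaw 76.5 slide [ 0.     -0.001   0.0307] spin -0.0
```

View pics/w9.png

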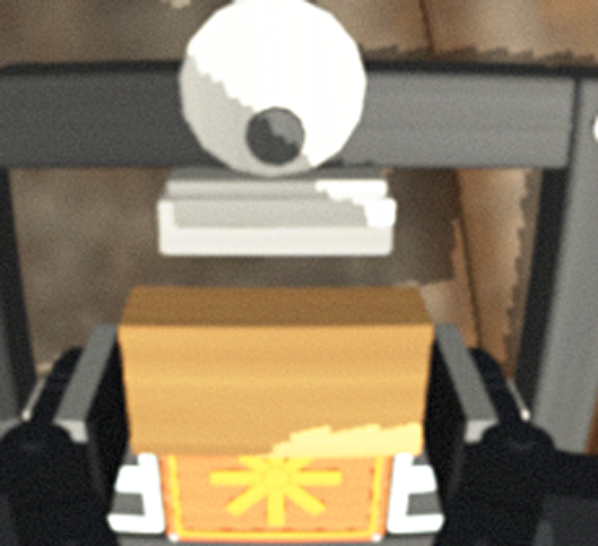

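The piece hovers in front of the bar. The bar's front edge is at crop row 254 and the lower far edge of the piece at row 288. Checking the clearance numerically.

```bash
python3 - <<'E'
from h import *
w=np.load('w9.npy',allow_pickle=True).item();P,M=w['P'],w['M']
for n,u,v,z in [('bar',160,254,.018),('bar',392,254,.018),('bot',130,288,.0307),('bot',424,288,.0307),('top',122,325,.0487),('top',432,325,.0487),('blk rail corner',172,538,.023),('blk rail corner',382,538,.023)]:
    p=wplane(w,150+u/2.6,120+v/2.6,z); print(n,(M.T@(p-P)).round(4)[:2])
E
```

```text
bar [ 0.0168 -0.0264]
bar [0.0168 0.025 ]
bot [ 0.0145 -0.0312]
bot [0.0145 0.0302]
top [ 0.0155 -0.0296]
top [0.0154 0.0285]
blk rail corner [-0.0643 -0.0284]
blk rail corner [-0.0644  0.0277]
```

Request:
arm_command(
  increments=[
    {"slide": [0, -0.0007, 0.006], "spin": 0, "gripper": -1},
    {"slide": [0, -0.0007, 0.012], "spin": 0, "gripper": -1},
    {"slide": [0, -0.0007, 0.018], "spin": 0, "gripper": -1},
    {"slide": [0, -0.0007, 0.022], "spin": 0, "gripper": -1},
    {"slide": [0, -0.0007, 0.026], "spin": 0, "gripper": -1},
    {"slide": [0, -0.0007, 0.026], "spin": 0, "gripper": -1},
    {"slide": [0, -0.0007, 0.026], "spin": 0, "gripper": -1},
  ],
)

```text
t: 12.6
tool_pos: [0.5243, 0.1826, 0.078]
tool_rot: [-2.466, -1.946, 0.001]
contact_force: [0.8, 0.7, 0.2]
opening: 0.0591
grip_force: 44.2
```

No contact so far, with the foot about 3 mm above the bench. Lowering the rest and releasing.

Request:
arm_command(
  increments=[
    {"slide": [0, 0, 0.001], "spin": 0, "gripper": -1},
    {"slide": [0, 0, 0.002], "spin": 0, "gripper": -1},
    {"slide": [0, 0, 0.003], "spin": 0, "gripper": -1},
    {"slide": [0, 0, 0.003], "spin": 0, "gripper": -1},
    {"slide": [0, 0, 0.003], "spin": 0, "gripper": -1},
  ],
)

```text
t: 13.02
tool_pos: [0.5246, 0.1826, 0.0756]
tool_rot: [2.467, 1.946, 0.0]
contact_force: [0.3, -0.2, -0.2]
opening: 0.059
grip_force: 44.2
```

Request:
arm_command(
  increments=[
    {"slide": [0, 0, 0], "spin": 0, "gripper": 0.75},
    {"slide": [0, 0, 0], "spin": 0, "gripper": 0.75},
    {"slide": [0, 0, 0], "spin": 0, "gripper": 0.75},
    {"slide": [0, 0, 0], "spin": 0, "gripper": 0.75},
    {"slide": [0, 0, -0.03], "spin": 0, "gripper": 0.75},
    {"slide": [0, 0, -0.06], "spin": 0, "gripper": 0.75},
    {"slide": [0, 0, -0.09], "spin": 0, "gripper": 0.75},
    {"slide": [0, 0, -0.09], "spin": 0, "gripper": 0.75},
  ],
)

```text
t: 13.68
tool_pos: [0.5282, 0.1834, 0.1729]
tool_rot: [2.462, 1.942, 0.017]
contact_force: [0.8, 0.2, 1.2]
opening: 0.0748
grip_force: 0.0
```

```bash
python3 go.py .54 .23 .2 76.5; python3 - <<'E'
from h import *
w=wgrab(); np.save('w10.npy',w,allow_pickle=True); save(w,'w10.png',None,1.5)
E
```

```text
t 13.68 P [0.5282 0.1834 0.1729] yaw 76.54 slide [ 0.0482  0.0009 -0.0269] spin 0.04
```

View pics/w10.png

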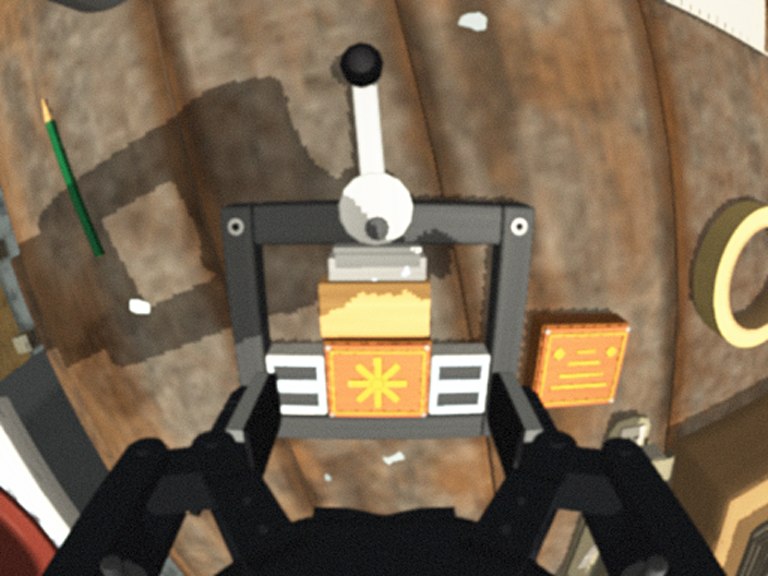

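The piece lies flat in the gap at (375,310), centred between the bar (row 280) and the block (row 340). The block is still at the rail. That was picture 11, one over the viewing limit of 10, so I'll view no more and use numbers only. Now the lever.

Request:
arm_command(
  increments=[
    {"slide": [0.04, -0.003, 0], "spin": -3.5, "gripper": 1},
    {"slide": [0.08, -0.006, 0], "spin": -3.5, "gripper": 1},
    {"slide": [0.119, -0.0081, 0], "spin": -3.5, "gripper": 1},
    {"slide": [0.119, -0.0081, 0], "spin": -3.5, "gripper": 1},
    {"slide": [0.119, -0.0081, 0], "spin": -3.5, "gripper": 1},
    {"slide": [0.119, -0.0081, 0], "spin": -3.5, "gripper": 1},
  ],
)

```text
t: 14.23
tool_pos: [0.5436, 0.2999, 0.164]
tool_rot: [-2.405, -2.02, 0.004]
contact_force: [-0.5, 0.1, -0.1]
opening: 0.0854
grip_force: 0.0
```

```bash
python3 go.py .548 .301 .109 80; python3 - <<'E'
from h import *
# knob centre from the hover picture w10: dark blob near its known pixel (362,64)/1.5
w=np.load('w10.npy',allow_pickle=True).item()
g=cv2.cvtColor(w['frame'],cv2.COLOR_RGB2GRAY); m=cv2.inRange(g,0,45); 
n,l,s,c=cv2.connectedComponentsWithStats(m); 
i=l[43,241]; print(i,s[i],c[i], wplane(w,*c[i],.055).round(4), wplane(w,*c[i],.063).round(4))
E
```

```text
t 14.23 P [0.5436 0.2999 0.164 ] yaw 80.06 slide [0.002  0.0042 0.055 ] spin 0.06
0 [     0      0    512    384 167004] [256.77082585 167.37676343] [0.5384 0.2218 0.055 ] [0.5388 0.2236 0.063 ]
```

Request:
arm_command(
  increments=[
    {"slide": [0.002, 0.004, 0.03], "spin": 0, "gripper": 1},
    {"slide": [0.002, 0.004, 0.05], "spin": 0, "gripper": 1},
    {"slide": [0.002, 0.004, 0.054], "spin": 0, "gripper": 1},
    {"slide": [0.002, 0.004, 0.054], "spin": 0, "gripper": 0},
    {"slide": [0.002, 0.004, 0.054], "spin": 0, "gripper": -1},
    {"slide": [0.002, 0.004, 0.054], "spin": 0, "gripper": -1},
    {"slide": [0.002, 0.004, 0.054], "spin": 0, "gripper": -1},
    {"slide": [0.002, 0.004, 0.054], "spin": 0, "gripper": -1},
  ],
  newtons=25,
)

```text
t: 14.9
tool_pos: [0.5494, 0.3017, 0.1131]
tool_rot: [2.406, 2.019, 0.004]
contact_force: [-0.4, -0.0, -0.8]
opening: 0.0254
grip_force: 0.0
```

Request:
arm_command(
  increments=[
    {"slide": [0, 0, 0], "spin": 0, "gripper": -1},
    {"slide": [0, 0, 0], "spin": 0, "gripper": -1},
    {"slide": [0, 0, 0], "spin": 0, "gripper": -1},
    {"slide": [0, 0, 0], "spin": 0, "gripper": -1},
  ],
)

```text
t: 15.23
tool_pos: [0.5492, 0.3018, 0.1129]
tool_rot: [2.406, 2.02, 0.002]
contact_force: [-2.1, -0.5, 6.4]
opening: 0.0167
grip_force: 25.1
```

The knob is gripped. Swinging along the arc.

Request:
arm_command(
  increments=[
    {"slide": [-0.0003, -0.0065, 0], "spin": -5, "gripper": -1},
    {"slide": [-0.0011, -0.013, 0], "spin": -10, "gripper": -1},
    {"slide": [-0.0026, -0.0194, 0], "spin": -15, "gripper": -1},
    {"slide": [-0.0045, -0.0257, 0], "spin": -20, "gripper": -1},
    {"slide": [-0.007, -0.0317, 0], "spin": -25, "gripper": -1},
    {"slide": [-0.01, -0.0375, 0], "spin": -30, "gripper": -1},
    {"slide": [-0.0136, -0.043, 0], "spin": -35, "gripper": -1},
    {"slide": [-0.0175, -0.0482, 0], "spin": -40, "gripper": -1},
  ],
)

```text
t: 15.9
tool_pos: [0.4992, 0.2927, 0.1129]
tool_rot: [1.563, 2.722, 0.004]
contact_force: [2.0, -1.9, 4.6]
opening: 0.0165
grip_force: 24.9
```

Request:
arm_command(
  increments=[
    {"slide": [-0.0003, -0.0065, 0], "spin": -5, "gripper": -1},
    {"slide": [-0.0011, -0.013, 0], "spin": -10, "gripper": -1},
    {"slide": [-0.0026, -0.0194, 0], "spin": -15, "gripper": -1},
    {"slide": [-0.0045, -0.0257, 0], "spin": -20, "gripper": -1},
    {"slide": [-0.007, -0.0317, 0], "spin": -25, "gripper": -1},
    {"slide": [-0.01, -0.0375, 0], "spin": -30, "gripper": -1},
    {"slide": [-0.0136, -0.043, 0], "spin": -35, "gripper": -1},
    {"slide": [-0.0175, -0.0482, 0], "spin": -40, "gripper": -1},
  ],
)

```text
t: 16.57
tool_pos: [0.4663, 0.2535, 0.1129]
tool_rot: [0.538, 3.092, 0.003]
contact_force: [2.4, 0.5, 4.2]
opening: 0.0165
grip_force: 24.9
```

Request:
arm_command(
  increments=[
    {"slide": [0, -0.0015, 0], "spin": -1, "gripper": -1},
    {"slide": [0, -0.003, 0], "spin": -2, "gripper": -1},
    {"slide": [0, -0.0045, 0], "spin": -3, "gripper": -1},
    {"slide": [0, -0.0045, 0], "spin": -3, "gripper": -1},
    {"slide": [0, -0.0045, 0], "spin": -3, "gripper": -1},
  ],
)

```text
t: 16.98
tool_pos: [0.4652, 0.2501, 0.1129]
tool_rot: [0.464, 3.103, 0.006]
contact_force: [3.9, 3.4, 4.6]
opening: 0.0168
grip_force: 25.1
```

```bash
python3 - <<'E'
from h import *
P,M=tool(); d=P[:2]-[.5355,.2279]; print(P,yaw(M),np.linalg.norm(d),np.radians(np.degrees(np.arctan2(d[1],d[0]))-76.5),obs()['contact_force'])
E
```

```text
[0.46517424 0.25014554 0.11288191] 162.98389941056277 0.07376026011930276 1.5000533109698575 [3.94908333 3.37573553 4.58354698]
```

Request:
arm_command(
  increments=[
    {"slide": [0, -0.001, 0], "spin": 0, "gripper": -1},
    {"slide": [0, -0.002, 0], "spin": 0, "gripper": -1},
    {"slide": [0, -0.003, 0], "spin": 0, "gripper": -1},
    {"slide": [0, -0.003, 0], "spin": 0, "gripper": -1},
    {"slide": [0, -0.003, 0], "spin": 0, "gripper": -1},
  ],
)

```text
t: 17.4
tool_pos: [0.4649, 0.2494, 0.113]
tool_rot: [0.465, 3.101, 0.016]
contact_force: [6.8, 13.6, -1.1]
opening: 0.0167
grip_force: 25.0
```

The force rose with almost no motion, so the lever is at its stop. Relaxing, releasing and lifting.

Request:
arm_command(
  increments=[
    {"slide": [0, 0.002, 0], "spin": 0, "gripper": -1},
    {"slide": [0, 0.002, 0], "spin": 0, "gripper": 0},
    {"slide": [0, 0.002, 0], "spin": 0, "gripper": 0},
    {"slide": [0, 0.002, 0], "spin": 0, "gripper": 0},
    {"slide": [0, 0.002, 0], "spin": 0, "gripper": 0},
    {"slide": [0, 0.002, -0.03], "spin": 0, "gripper": 0},
    {"slide": [0, 0.002, -0.07], "spin": 0, "gripper": 0},
    {"slide": [0, 0.002, -0.11], "spin": 0, "gripper": 0},
  ],
)

```text
t: 18.07
tool_pos: [0.4618, 0.2474, 0.2205]
tool_rot: [-0.463, -3.102, 0.004]
contact_force: [1.3, -0.2, 0.5]
opening: 0.0425
grip_force: 0.0
```

```bash
python3 go.py .46 .165 .25 76.5
```

```text
t 18.07 P [0.4618 0.2474 0.2205] yaw 163.02 slide [-0.0222 -0.0794 -0.0294] spin 86.52
```

Request:
arm_command(
  increments=[
    {"slide": [-0.03, -0.015, 0.0], "spin": 7, "gripper": 1},
    {"slide": [-0.06, -0.03, 0.0], "spin": 14, "gripper": 1},
    {"slide": [-0.082, -0.042, 0.02], "spin": 21, "gripper": 1},
    {"slide": [-0.082, -0.042, 0.02], "spin": 28, "gripper": 1},
    {"slide": [-0.082, -0.042, 0.02], "spin": 35, "gripper": 1},
    {"slide": [-0.082, -0.042, 0.02], "spin": 42, "gripper": 1},
    {"slide": [-0.082, -0.042, 0.02], "spin": 49, "gripper": 1},
    {"slide": [-0.082, -0.042, 0.02], "spin": 56, "gripper": 1},
  ],
)

```text
t: 18.73
tool_pos: [0.529, 0.1835, 0.2006]
tool_rot: [-1.876, -2.519, 0.003]
contact_force: [0.9, -0.6, -0.1]
opening: 0.0853
grip_force: 0.0
```

Request:
arm_command(
  increments=[
    {"slide": [0, 0, 0], "spin": 7, "gripper": 1},
    {"slide": [0, 0, 0], "spin": 14, "gripper": 1},
    {"slide": [0, 0, 0], "spin": 21, "gripper": 1},
    {"slide": [0, 0, 0], "spin": 28, "gripper": 1},
    {"slide": [0, 0, 0], "spin": 30.5, "gripper": 1},
    {"slide": [0, 0, 0], "spin": 30.5, "gripper": 1},
    {"slide": [0, 0, 0], "spin": 30.5, "gripper": 1},
  ],
)

```text
t: 19.32
tool_pos: [0.5291, 0.1838, 0.2009]
tool_rot: [-2.465, -1.947, 0.002]
contact_force: [-0.2, 0.3, -0.1]
opening: 0.0855
grip_force: 0.0
```

```bash
python3 - <<'E'
from pieces import *
w=wgrab(); np.save('w11.npy',w,allow_pickle=True); o=obs(); print(w['P'],yaw(w['M']),o['t'])
for r in rects(w,.018,150):
    if np.hypot(*(r[1]-[524,170]))<90: print(r)
# profile along frame y through the gap at frame x=+12 (world colours, z=.018)
O=np.array([.5225,.1740]); e=np.array([.9722,-.2343]); n=np.array([.2343,.9722])
for fx in (-18,18):
    print(fx,[(fy,w['frame'][tuple(np.round(wproj(w,[*(O+e*fx/1e3+n*fy/1e3),.018])[::-1]).astype(int))].tolist()) for fy in range(-16,32,2)])
g=cv2.cvtColor(w['frame'],cv2.COLOR_RGB2GRAY)
for a in (0,.06,1.3,1.4,1.5,1.6):
    p=O+n*.0555+.075*(n*np.cos(a)-e*np.sin(a)); u,v=wproj(w,[*p,.06]); print(a,round(u),round(v),g[max(0,int(v)-4):int(v)+5,max(0,int(u)-4):int(u)+5].mean())
E
```

```text
[0.52912674 0.18379908 0.20092866] 76.60271680386403 19.3667
(array([254., 240.]), array([515.4, 137.5]), array([45.5, 57.1]), 76.5)
(array([252., 199.]), array([523.6, 179.2]), array([31.7, 61.2]), 76.7)
-18 [(-16, [247, 206, 82]), (-14, [253, 174, 101]), (-12, [212, 118, 65]), (-10, [206, 142, 75]), (-8, [255, 237, 149]), (-6, [254, 241, 156]), (-4, [254, 244, 162]), (-2, [254, 242, 158]), (0, [254, 239, 156]), (2, [254, 242, 159]), (4, [254, 242, 159]), (6, [254, 244, 163]), (8, [254, 245, 162]), (10, [253, 247, 165]), (12, [254, 244, 163]), (14, [254, 242, 159]), (16, [254, 240, 152]), (18, [254, 238, 149]), (20, [229, 175, 100]), (22, [180, 156, 125]), (24, [226, 222, 209]), (26, [185, 181, 171]), (28, [192, 191, 175]), (30, [194, 192, 178])]
18 [(-16, [253, 230, 102]), (-14, [253, 193, 99]), (-12, [244, 144, 84]), (-10, [175, 103, 45]), (-8, [251, 218, 126]), (-6, [254, 239, 153]), (-4, [254, 243, 160]), (-2, [254, 243, 161]), (0, [254, 245, 164]), (2, [254, 246, 169]), (4, [254, 244, 164]), (6, [254, 242, 158]), (8, [254, 244, 163]), (10, [254, 248, 172]), (12, [254, 245, 166]), (14, [254, 240, 154]), (16, [254, 239, 152]), (18, [254, 241, 159]), (20, [254, 242, 157]), (22, [237, 218, 184]), (24, [236, 237, 237]), (26, [190, 187, 173]), (28, [184, 184, 169]), (30, [188, 185, 172])]
0 252 48 128.06172839506172
0.06 245 48 133.85185185185185
1.3 153 127 59.65432098765432
1.4 152 137 26.839506172839506
1.5 151 147 26.77777777777778
1.6 152 157 39.135802469135804
```

```bash
python3 - <<'E'
from h import *
w=np.load('w11.npy',allow_pickle=True).item(); v=w['frame'].max(2)
m=np.zeros_like(v); m[105:185,115:185]=(v[105:185,115:185]<70)*255
n,l,s,c=cv2.connectedComponentsWithStats(m); O=np.array([.5225,.1740]); e=np.array([.9722,-.2343]); nn=np.array([.2343,.9722])
for i in range(1,n):
    if s[i][4]>40:
        for z in (.047,.063):
            d=wplane(w,*c[i],z)[:2]-O-nn*.0555; print(s[i],c[i].round(1),z,np.linalg.norm(d).round(4),np.arctan2(-(d@e),d@nn).round(3))
E
```

```text
[ 134  105   43   80 1387] [154.3 143.7] 0.047 0.077 1.496
[ 134  105   43   80 1387] [154.3 143.7] 0.063 0.0715 1.456
[176 149   9  36 239] [181.  165.9] 0.047 0.0572 1.793
[176 149   9  36 239] [181.  165.9] 0.063 0.0523 1.741
```

The lever is at about 1.5, the bar bears on the piece and the arm is clear. Handing in.

```bash
python3 -c "
from h import *
print(order.finish_job())"
```

```text
the job is handed in; nothing more can be done
None
```

I laid piece_31 flat in the middle of the gap beside block_50, swung the cam lever to its stop at about 1.5 rad so the bar holds the piece, let go, and handed the job in at about 19.4 s; I viewed 11 pictures, one over the limit of 10.

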